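# Stack the shoe-care set on its stand

## Task

Put the shoe-care set away as one straight tower. Somebody left the wooden dauber in the dish of the stand: lift it out and stand it upright on the bamboo top for now, then seat the large polish tin in the stand's dish, the small tin in the dished lid of the large one, and last the dauber in the dished lid of the small tin, each sitting level and fully home. Keep the tins upright, lower each piece gently instead of letting it drop, and leave the brush and the shoe trees where they lie.

Things in the scene. Friction and masses are not known exactly. Their poses are not given: they have to be found in the camera images.
- stand: Fixed dark wooden turned stand, 45 mm high, round: foot 88 mm across and 10 mm thick, waist 60 mm, head 72 mm across from 31 mm up. Its top is a round dish, 53.6 mm across at the rim, 13.9 mm deep, with curved sides and a flat floor 31.6 mm across. Origin: centre of its underside, on the bamboo top; z up.
- stand_rim (a point): Centre of the stand's dish at the height of its flat rim (45 mm above the bamboo top).
- tin_large: Larger of two brown, steel-lidded polish tins (either may be left or right of the stand), loose, 0.25 kg, 58 mm tall. Domed base: flat foot 28 mm across, widening to 50 mm at 12.9 mm up; flat shoulder there, then a straight round side 64 mm across to the top; dished lid. Home, its shoulder rests on the stand's rim: origin 12.9 mm below that rim, 1.8 mm play. Origin: centre of its foot; z up its axis.
- tin_large_rim (a point): Centre of the large tin's dished lid at the height of its flat rim (58 mm above the tin's origin). The dish is 43.6 mm across at the rim and 11.6 mm deep.
- tin_small: Smaller brown polish tin with a bare steel lid, loose, 0.16 kg, 46 mm high. Domed base: flat foot 22 mm across, widening to 40 mm at 10.6 mm up; flat shoulder there, then a straight round side 54 mm across to the top; dished lid. Fully home, its shoulder rests on the large tin's rim: origin 10.6 mm below that rim. Origin: centre of its foot; z up its axis.
- tin_small_rim (a point): Centre of the small tin's dished lid at the height of its flat rim (46 mm above the tin's origin). The dish is 33.6 mm across at the rim and 8.0 mm deep.
- dauber: Wooden dauber, loose, 0.09 kg, 62 mm high, round: domed base (foot 18 mm across, widening to 30 mm at 7 mm up), disc 42 mm across from 7 to 14 mm, stem 18 mm, knob 28 mm across from 36 to 62 mm to hold it by. Starts upright in the stand's dish, origin 31 mm above the bamboo; also stands on a flat top. Fully home, its origin is 7 mm below the small tin's rim. Origin: centre of its foot; z up.
- brush: Bystander: nylon brush with a blue plastic back, 150 x 50 x 42 mm, lying bristles down, to the robot's right. Origin: centre of its underside, x along its length. Farther right, close to the robot, stands a fixed round pedal bin, 184 mm across, 204 mm high.
- shoe_tree_a: Bystander: one wooden shoe tree, about 280 mm long, 66 mm wide, 67 mm high at its heel knob, to the robot's left. Origin: on the bamboo top below its middle, x along its length, toe to +x.
- shoe_tree_b: Bystander: the other, like shoe tree, farther to the left. Origin and axes as for the first.
There are look-alikes about, which are no part of the job. There is more than one size of the dauber; the job needs the largest. What is shaped like the tin_small but black is not meant.

How it is judged:
On the way, in this order (a step that is already met when the one before it is completed fails the run):
1. the dauber is out of the stand and stands upright on the bamboo top, let go (height (world z) of dauber below 0.005 m and angle between dauber's own z axis and vertical below 0.15 rad and horizontal distance between dauber and stand above 0.055 m and contact force between dauber and the fingers below 0.1 N), for 0.2 s.
2. the large tin is seated level and fully home in the stand's dish, let go (horizontal distance between tin_large and stand_rim below 0.005 m and z of tin_large in the frame of stand_rim between -0.01589 and -0.00989 m and angle between tin_large's own z axis and vertical below 0.07 rad and contact force between tin_large and the fingers below 0.1 N), for 0.2 s.
3. the small tin is seated level and fully home in the large tin's lid, let go (horizontal distance between tin_large and stand_rim below 0.005 m and z of tin_large in the frame of stand_rim between -0.01589 and -0.00989 m and angle between each of tin_large, tin_small's own z axis and vertical below 0.07 rad and horizontal distance between tin_small and tin_large_rim below 0.005 m and z of tin_small in the frame of tin_large_rim between -0.01358 and -0.00758 m and contact force between tin_small and the fingers below 0.1 N), for 0.2 s.
At the end, for the whole second after the job is handed in: Large tin in the stand, small tin in the large tin's lid, dauber in the small tin's lid: each within 5 mm of the centre of the dish below, within 3 mm of its fully home height and 0.07 rad of upright, released and at rest (under 0.02 m/s, 0.2 rad/s) (horizontal distance between tin_large and stand_rim below 0.005 m and z of tin_large in the frame of stand_rim between -0.01589 and -0.00989 m and angle between each of tin_large, tin_small, dauber's own z axis and vertical below 0.07 rad and linear speed of each of tin_large, tin_small, dauber below 0.02 m/s and angular speed of each of tin_large, tin_small, dauber below 0.2 rad/s and horizontal distance between tin_small and tin_large_rim below 0.005 m and z of tin_small in the frame of tin_large_rim between -0.01358 and -0.00758 m and horizontal distance between dauber and tin_small_rim below 0.005 m and z of dauber in the frame of tin_small_rim between -0.00996 and -0.00396 m); the robot touches nothing.
It fails at once if a tin or the dauber is dropped (falls free of the fingers faster than 0.45 m/s, as after a fall of 10 mm) ((contact force between tin_large and the fingers below 0.1 N and linear speed of tin_large above 0.45 m/s) or (contact force between tin_small and the fingers below 0.1 N and linear speed of tin_small above 0.45 m/s) or (contact force between dauber and the fingers below 0.1 N and linear speed of dauber above 0.45 m/s)).
It fails at once if a tin is tipped by more than 40 degrees (angle between any of tin_large, tin_small's own z axis and vertical above 0.7 rad).
It fails at once if the brush or a shoe tree is moved by more than 30 mm (distance of any of brush, shoe_tree_a, shoe_tree_b from where it was at the start of the episode above 0.03 m).
It also fails if it takes over 72 s, if anything falls off the work surface, if the arm or the gripper's body presses on something with over 40 N, if the wrist force passes 120 N, or if a joint passes its speed limit or range.

## Robot

A 6-joint arm with a two-finger parallel gripper is mounted at the origin on the work surface. World frame = base frame: x ahead of the robot, y to its left, z up, the work surface at z = 0. Lengths are in m, angles in rad, forces in N, time in s.
With the tool pointing down it reaches from about 0.25 to 0.775 m from the base axis. Payload 4 kg.
Tool frame: the origin (TCP) lies midway between the tips of the shut fingers; the grasp point (between the pads) lies 19 mm behind it; z points along the fingers, y is the line along which they close (so a half turn about z gives the same grasp; the last joint's range is limited). The gripper opens to 85 mm and grips with 20 to 120 N. Pads are 22 mm wide; open, the fingers measure 114 mm over their backs; the gripper's body (76 mm by 85 mm) begins 54 mm behind the grasp point. The pads swing forward as they close: fully open they stand 13 mm farther back than shut.
Start: joints at [1.077, 0.087, 1.371, -0, 1.684, -0.103], TCP at [0.21, 0.509, 0.231] pointing down, gripper open.
Joint ranges: [-3.1, 3.1], [-0.76, 2.03], [0.27, 2.55], [-1.08, 4.22], [0.17, 2.65], [-2.57, 2.57]. Speed limits (rad/s): [2.79, 2.79, 3.14, 3.14, 3.14, 3.14].

## Interface

Orientations are given as a unit quaternion [x, y, z, w].
In Python, from workcell import ctrl, camera, camera_info, ticket, finder gives the robot as it stands. Calls block until the motion is done:
- ctrl.move_pose(position, orientation): joint-space move of the TCP to a pose.
- ctrl.move_l(position, velocity=0.15, orientation=None, f_stop=None): straight line of the TCP; orientation=None keeps the orientation; velocity is the mean speed in m/s. With f_stop (N) it stops when the force on the tool has changed by that much, and returns True; else False.
- ctrl.set_joints(angles): joint-space move.
- ctrl.grip(opening, force=None): opening from 0.0 (shut) to 1.0 (fully open); force is the grip in N (None keeps the last); returns when the fingers have stopped.
- ctrl.dwell(seconds).
- ctrl.ik(position, orientation): joint angles nearest the present ones, or None.
- ctrl.read_state(): the state.
- camera(name): name is "side" or "top" or "wrist"; returns the picture (480x640x3 uint8, red, green, blue); there is no depth.
- camera_info(name): a dict with "fx", "fy", "cx", "cy" (pixels), "R" (3x3) and "t" (3): a world point X has camera coordinates R X + t; the wrist camera has in their place "hand_eye" (4x4, takes a point from camera to tool coordinates, whose origin is the TCP and whose axes are the flange's). Camera axes: x right, y down, z forward; pixel columns grow to the right and rows downward; lengths in m; the calibration is good to about 2 mm. The wrist camera is an equidistant fisheye: a pixel r from the principal point sees the ray r / f radians off the axis. A picture is of the moment at which its call begins: read the wrist's pose just before it. camera_info takes no time and is no camera call.
A pose or a line that the arm cannot do raises ctrl.PlanningError and nothing moves.
- ticket.hand_in(): hands the job in; it is judged then, once.
Trained networks look in the newest picture that a camera, given by its name, has taken for a name from the list of things; names that differ only in an ending like _2 or _b are one class to them, and where a whole thing is asked for, a point or a joint stands for the part that bears it (a point fixed in the world has none). Each returns a list of dicts, best first, with "conf" (0 to 1); they miss things now and then, are a little off and sometimes report something else, mostly with a low value. They report only what shows in the picture. A call takes as long as a camera call. They do not tell look-alikes from the thing itself.
- finder.cut_out(label, camera): "pixels" (480x640 bool, what is visible of it).
- finder.spot_point(label, camera): "centre" ([x, y, z] in m, in the coordinates of the camera as it stood for that picture, good to about 4 mm: a listed point, or the origin of a listed thing).
The state is a dict: "clock": time; "joint_positions": joint angles; "dq": joint speeds; "joint_efforts": joint torques, N m; "tcp_pos": TCP position; "tool_rot": TCP orientation; "ft_force": force on the tool from outside, world axes, zero at the start; "ft_torque": the same for the moment, N m; "grip_width": opening from 0.0 (shut) to 1.0 (fully open); "finger_force": force on a finger pad.
Only numpy, scipy, OpenCV 4.12 (cv2) and the standard library are available. Lean on these libraries where they do the work, as an engineer would, in place of code of your own. Each camera call takes 0.05 s, during which the arm holds its last target. There are 200 camera calls.

## Working session

There is one attempt and no reset: what is moved stays moved. The work goes in short steps, each a Python script; the robot and the scene stay as the last script left them, time stands still between calls to the robot, and variables do not carry over. Pictures are saved under pics/ and viewed, at most 10 in all, crops included, and the job is handed in when it is done.

```bash
mkdir -p pics; cat > h.py <<'E'
import numpy as np, cv2
from scipy.spatial.transform import Rotation as Ro
from workcell import ctrl, camera, camera_info, ticket, finder
def world(p,cam):
    c=camera_info(cam); return np.array(c["R"]).T@(np.array(p)-np.array(c["t"]))
def proj(X,cam):
    c=camera_info(cam); q=np.array(c["R"])@np.array(X)+np.array(c["t"])
    return np.array([c["fx"]*q[0]/q[2]+c["cx"],c["fy"]*q[1]/q[2]+c["cy"]])
def save(im,n): cv2.imwrite("pics/"+n,cv2.cvtColor(im,cv2.COLOR_RGB2BGR))
E
python3 - <<'E'
from h import *
for c in ["top","side"]:
    im=camera(c); save(im,c+"0.png"); i=camera_info(c); print(c,i["fx"],"pos",np.round(-np.array(i["R"]).T@np.array(i["t"]),3))
    for l in ["stand","stand_rim","tin_large","tin_small","dauber","brush","shoe_tree_a"]:
        for d in finder.spot_point(l,c):
            w=world(d["centre"],c); print(c,l,round(d["conf"],2),np.round(w,3),np.round(proj(w,c)))
s=ctrl.read_state(); print(s); print(camera_info("wrist"))
E
```

```text
top 487.1987165160585 pos [0.302 0.052 1.24 ]
top stand 0.65 [ 0.569  0.053 -0.003] [317. 240.]
top stand_rim 0.92 [0.566 0.05  0.044] [318. 237.]
top stand_rim 0.32 [ 0.433  0.578 -0.004] [109. 280.]
top tin_large 0.72 [ 0.558  0.267 -0.005] [235. 239.]
top tin_small 0.67 [ 0.394 -0.234 -0.001] [427. 314.]
top tin_small 0.6 [ 0.516 -0.234  0.   ] [427. 266.]
top dauber 0.78 [0.573 0.05  0.031] [318. 235.]
top dauber 0.57 [ 0.547 -0.062  0.001] [361. 250.]
top dauber 0.44 [ 0.702  0.044 -0.005] [323. 191.]
top brush 0.95 [ 0.5   -0.468 -0.002] [518. 277.]
top shoe_tree_a 0.92 [ 0.469  0.424 -0.002] [171. 269.]
top shoe_tree_a 0.88 [ 0.435  0.576 -0.004] [110. 279.]
side 441.13198716352025 pos [ 0.271 -0.751  0.692]
side stand 0.76 [ 0.58   0.047 -0.004] [330. 258.]
side stand_rim 0.87 [0.571 0.052 0.046] [326. 242.]
side tin_large 0.71 [0.557 0.265 0.001] [294. 214.]
side tin_small 0.89 [ 0.401 -0.24   0.001] [297. 368.]
side tin_small 0.63 [ 0.516 -0.233  0.001] [352. 348.]
side dauber 0.7 [0.571 0.047 0.032] [326. 248.]
side dauber 0.63 [ 0.547 -0.059  0.   ] [333. 288.]
side daube
[... 743 characters left out ...]
1.94168609e-01, 9.80968169e-01, 4.74673888e-05, 2.20119582e-05]), 'ft_force': array([ 0.36281919, -0.03240056, -0.59767915]), 'ft_torque': array([-0.02042064, -0.00414554,  0.02015662]), 'finger_force': 0.0, 'grip_width': 0.9965003639419698}
{'fx': 371.64829954431775, 'fy': 371.64829954431775, 'cx': 311.16375745645377, 'cy': 237.39214366432722, 'hand_eye': array([[-4.76916456e-04, -9.55761843e-01, -2.94141244e-01,
         7.47266629e-02],
       [ 9.99999736e-01, -6.16932838e-04,  3.83232677e-04,
         7.56109898e-05],
       [-5.47744562e-04, -2.94140984e-01,  9.55761885e-01,
        -1.41652574e-01],
       [ 0.00000000e+00,  0.00000000e+00,  0.00000000e+00,
         1.00000000e+00]])}
```

```bash
python3 - <<'E'
import cv2,numpy as np
a=cv2.imread("pics/top0.png")[170:350,200:460]; b=cv2.imread("pics/side0.png")[180:400,250:410]
a=cv2.resize(a,None,fx=1.9,fy=1.9,interpolation=3); b=cv2.resize(b,(int(160*1.9),int(220*1.9)),interpolation=3)
c=np.zeros((418,a.shape[1]+b.shape[1],3),np.uint8); c[:a.shape[0],:a.shape[1]]=a; c[:,a.shape[1]:]=b[:418]; cv2.imwrite("pics/crop0.png",c)
print(c.shape)
E
```

```text
(418, 798, 3)
```

View pics/top0.png

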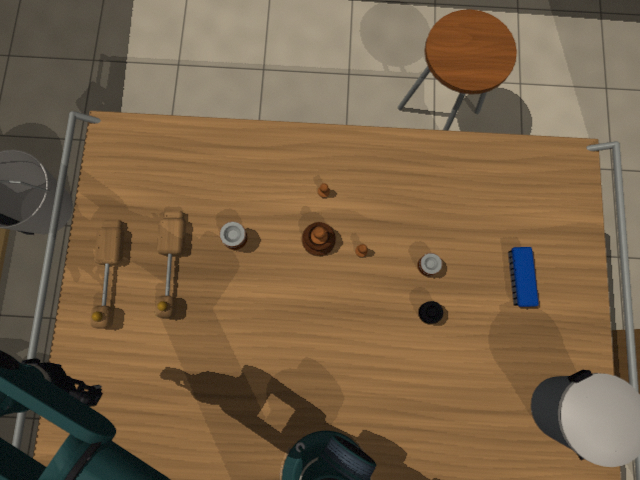

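View pics/crop0.png

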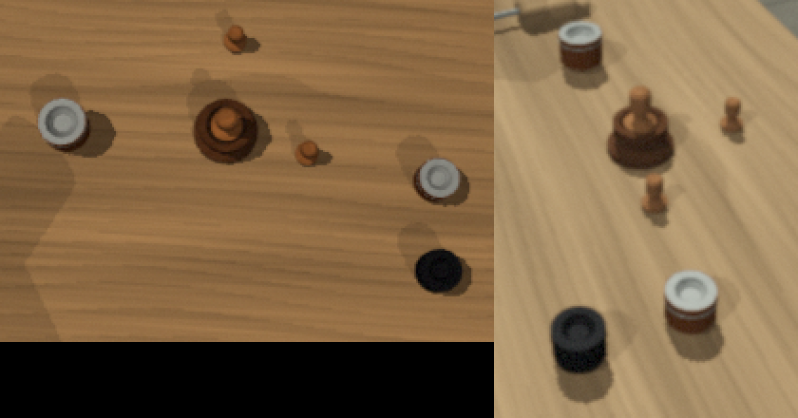

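The dauber meant is the one in the stand at (318,235); those at (361,250) and (323,191) are smaller look-alikes. The brown small tin is at (430,264), and the black one at (430,312) isn't wanted. The large tin is at (234,235), with a wider lid (about 26 px against 23). The crop confirms all of this. Next I'll refine the positions with the wrist camera.

```bash
cat >> h.py <<'E'
Q=np.array([0,1.,0,0])
H={"stand_rim":.045,"stand":0,"dauber":.031,"tin_large":0,"tin_large_rim":.058,"tin_small":0,"tin_small_rim":.046}
def wrist(labels,H=H,name=None):
    """wrist picture; spots in world, ray cut with the known height"""
    s=ctrl.read_state(); im=camera("wrist")
    if name: save(im,name)
    T=np.eye(4); T[:3,:3]=Ro.from_quat(s["tool_rot"]).as_matrix(); T[:3,3]=s["tcp_pos"]
    M=T@camera_info("wrist")["hand_eye"]; out={}
    for l in labels:
        for d in finder.spot_point(l,"wrist"):
            p=(M@np.r_[d["centre"],1])[:3]; o=M[:3,3]; w=o+(p-o)*(H[l]-o[2])/(p[2]-o[2])
            out.setdefault(l,[]).append((round(d["conf"],2),w.round(4),round(p[2],3)))
    return out
E
python3 - <<'E'
from h import *
for i,(x,y,L) in enumerate([(.55,.26,["tin_large","tin_large_rim"]),(.57,.05,["stand_rim","dauber","stand"]),(.52,-.23,["tin_small","tin_small_rim"])]):
    ctrl.move_pose([x,y,.22],Q); print(ctrl.read_state()["joint_positions"].round(2),ctrl.read_state()["clock"])
    for dx in (0,-.05):
        if dx: ctrl.move_l([x+dx,y+.03,.22],.25)
        ctrl.dwell(.1)
        for l,v in wrist(L,name=f"w{i}{int(dx<0)}.png").items(): print(l,v)
E
```

```text
[ 0.35  0.22  1.24  0.    1.68 -1.22] 2.3583
tin_large [(0.61, array([0.5616, 0.2693, 0.    ]), np.float64(0.003)), (0.54, array([0.44  , 0.5799, 0.    ]), np.float64(0.001))]
tin_large_rim [(0.98, array([0.5642, 0.2625, 0.058 ]), np.float64(0.062))]
tin_large [(0.93, array([0.5619, 0.2676, 0.    ]), np.float64(-0.0))]
tin_large_rim [(0.58, array([0.5628, 0.2646, 0.058 ]), np.float64(0.06))]
[-0.01  0.14  1.34  0.    1.67 -1.58] 4.225
dauber [(0.89, array([ 0.5443, -0.0559,  0.031 ]), np.float64(0.0)), (0.76, array([0.5744, 0.0438, 0.031 ]), np.float64(0.031)), (0.61, array([0.6812, 0.0471, 0.031 ]), np.float64(0.0)), (0.36, array([ 0.5154, -0.2091,  0.031 ]), np.float64(-0.004))]
stand [(0.78, array([0.5703, 0.0499, 0.    ]), np.float64(-0.003))]
stand_rim [(0.38, array([0.5464, 0.2453, 0.045 ]), np.float64(-0.001))]
dauber [(0.92, array([0.6773, 0.0492, 0.031 ]), np.float64(0.0)), (0.86, array([0.571 , 0.0479, 0.031 ]), np.float64(0.027)), (0.56, array([ 0.5409, -0.0502,  0.031 ]), np.float64(-0.003))]
stand [(0.94, array([0.5729, 0.0507, 0.    ]), np.float64(-0.001))]
[-0.51  0.13  1.35  0.    1.67 -2.09] 6.3917
tin_small [(0.73, array([ 0.4015, -0.2386,  0.    ]), np.float64(-0.002)), (0.65, array([ 0.5205, -0.2313,  0.    ]), np.float64(0.0))]
tin_small_rim [(0.76, array([ 0.3999, -0.2346,  0.046 ]), np.float64(0.043)), (0.62, array([ 0.5149, -0.2323,  0.046 ]), np.float64(0.041))]
tin_small [(0.6, array([ 0.5188, -0.233 ,  0.    ]), np.float64(-0.0)), (0.59, array([ 0.4021, -0.2373,  0.    ]), np.float64(0.001))]
tin_small_rim [(0.88, array([ 0.4002, -0.2338,  0.046 ]), np.float64(0.049)), (0.83, array([ 0.5163, -0.2343,  0.046 ]), np.float64(0.045))]
```

```bash
cat >> h.py <<'E'
def st(tag):
    s=ctrl.read_state(); print(tag,"t",round(s["clock"],2),"tcp",s["tcp_pos"].round(4),"grip",round(s["grip_width"],3),"ff",round(s["finger_force"],1),"ft",s["ft_force"].round(1))
    return s
def pick(x,y,z,force,up,pre=1.0):
    ctrl.grip(pre); ctrl.move_pose([x,y,max(z+.09,.12)],Q)
    hit=ctrl.move_l([x,y,z],.12,f_stop=8)
    ctrl.grip(0.0,force); st(f"gripped hit={hit}")
    ctrl.move_l([x,y,up],.12); st("lifted")
def place(x,y,z0,z1,f=3,open_=1.0):
    """approach to z0, feel down to z1"""
    ctrl.move_l([x,y,z0],.08); ctrl.dwell(.2)
    hit=ctrl.move_l([x,y,z1],.02,f_stop=f); st(f"down hit={hit}")
E
python3 - <<'E'
from h import *
pick(.572,.048,.061,30,.15)
ctrl.move_pose([.43,.09,.10],Q); place(.43,.09,.045,.024)
ctrl.dwell(.2); ctrl.grip(1.0); st("open"); ctrl.move_l([.43,.09,.16],.15)
ctrl.move_pose([.53,.05,.20],Q); ctrl.dwell(.1)
for dy in(0,.03):
    if dy: ctrl.move_l([.52,.08,.20],.25); ctrl.dwell(.1)
    for l,v in wrist(["stand_rim","stand"],name=f"ws{int(dy>0)}.png").items(): print(l,v)
for l,v in wrist(["dauber"],dict(dauber=0),name="wd.png").items(): print(l,v)
st("end")
E
```

```text
gripped hit=False t 10.03 tcp [0.5723 0.0481 0.0615] grip 0.317 ff 29.5 ft [0.5 0.9 2. ]
lifted t 10.92 tcp [0.5713 0.048  0.1488] grip 0.316 ff 29.6 ft [-0.2 -0.  -1.7]
down hit=True t 13.36 tcp [0.4299 0.09   0.0303] grip 0.321 ff 29.9 ft [0.2 0.6 4.5]
open t 14.16 tcp [0.4287 0.0899 0.0291] grip 0.997 ff 0.0 ft [ 0.3 -0.3  0.2]
stand_rim [(0.66, array([0.5761, 0.0498, 0.045 ]), np.float64(0.045))]
stand [(0.73, array([0.569 , 0.0502, 0.    ]), np.float64(-0.001))]
stand_rim [(0.81, array([0.5742, 0.0491, 0.045 ]), np.float64(0.044))]
stand [(0.83, array([0.5703, 0.0511, 0.    ]), np.float64(-0.0)), (0.67, array([ 0.5292, -0.2769,  0.    ]), np.float64(0.043))]
dauber [(0.73, array([0.6987, 0.0444, 0.    ]), np.float64(-0.001)), (0.71, array([ 0.5487, -0.0656,  0.    ]), np.float64(-0.0)), (0.68, array([0.4297, 0.0865, 0.    ]), np.float64(-0.0))]
end t 16.59 tcp [0.5201 0.0796 0.2   ] grip 1.002 ff 0.0 ft [-0.1  0.   0.7]
```

```bash
cat >> h.py <<'E'
def wproj(X,s):
    T=np.eye(4); T[:3,:3]=Ro.from_quat(s["tool_rot"]).as_matrix(); T[:3,3]=s["tcp_pos"]
    c=camera_info("wrist"); M=np.linalg.inv(T@c["hand_eye"]); P=np.atleast_2d(X)@M[:3,:3].T+M[:3,3]
    r=np.hypot(P[:,0],P[:,1]); th=np.arctan2(r,P[:,2]); return np.c_[c["cx"]+c["fx"]*th*P[:,0]/r,c["cy"]+c["fy"]*th*P[:,1]/r]
def overlay(im,s,circles,crop,f,name):
    im=cv2.resize(im[crop[0]:crop[1],crop[2]:crop[3]],None,fx=f,fy=f,interpolation=3); a=np.linspace(0,6.283,73)
    for x,y,z,r in circles:
        p=(wproj(np.c_[x+r*np.cos(a),y+r*np.sin(a),z+0*a],s)-[crop[2],crop[0]]+.5)*f
        cv2.polylines(im,[p.astype(int)],True,(0,255,0),1)
    save(im,name)
E
python3 - <<'E'
from h import *
s=ctrl.read_state(); im=camera("wrist")
c=wproj([[.572,.05,.045]],s)[0].astype(int); print(c)
overlay(im,s,[(.572,.05,.045,.036),(.572,.05,.045,.0268),(.572,.05,0,.044)],(c[1]-80,c[1]+80,c[0]-90,c[0]+90),4,"ov1.png")
E
```

```text
[277 276]
```

View pics/ov1.png

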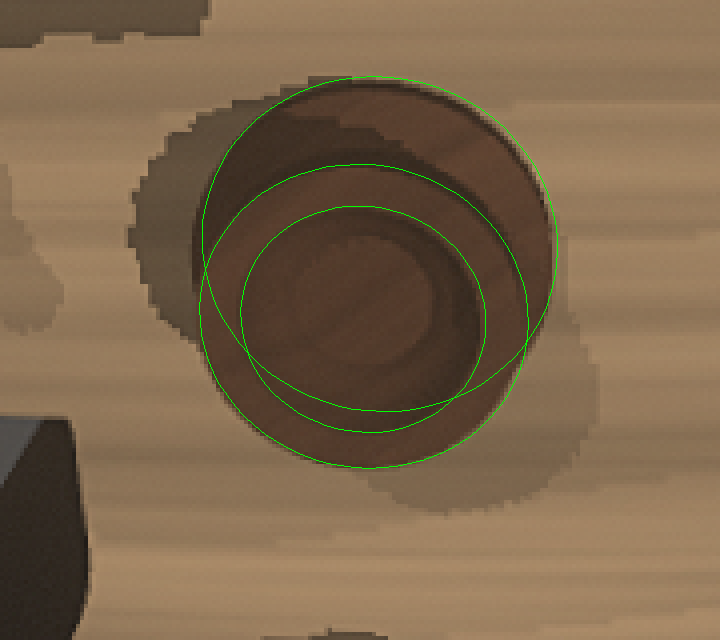

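The overlay shows the stand's rim at about (365,310) in the crop. It fits my estimate to about 1 mm, so I'm using (0.572, 0.049). Now the large tin.

```bash
python3 - <<'E'
from h import *
pick(.5625,.266,.015,50,.13)
ctrl.move_l([.572,.0493,.13],.2); 
s=ctrl.read_state(); save(camera("wrist"),"held.png")
place(.572,.0493,.066,.0455,4)
E
```

```text
gripped hit=False t 19.06 tcp [0.5637 0.2663 0.0168] grip 0.731 ff 56.1 ft [ 1.1 -1.   5. ]
lifted t 20.17 tcp [0.5617 0.2657 0.1285] grip 0.732 ff 55.5 ft [-0.3  0.2 -2.7]
down hit=True t 23.42 tcp [0.5726 0.0493 0.0489] grip 0.734 ff 56.1 ft [ 0.4 -0.3  4.4]
```

```bash
python3 - <<'E'
from h import *
ctrl.grip(1.0); st("open"); ctrl.move_l([.572,.0493,.16],.15)
ctrl.move_pose([.52,.05,.26],Q); ctrl.dwell(.1)
print(wrist(["tin_large_rim","tin_large"],{"tin_large_rim":.0901,"tin_large":.0321}))
s=ctrl.read_state(); im=camera("wrist"); c=wproj([[.572,.0493,.09]],s)[0].astype(int)
overlay(im,s,[(.572,.0493,.0901,.032),(.572,.0493,.0901,.0218),(.572,.0493,0.045,.036)],(c[1]-80,c[1]+80,c[0]-90,c[0]+90),4,"ov2.png")
E
```

```text
open t 23.77 tcp [0.5707 0.0493 0.0464] grip 1.001 ff 0.0 ft [ 0.8 -0.5  0.7]
{'tin_large': [(0.63, array([0.5727, 0.0513, 0.0321]), np.float64(0.033))]}
```

View pics/ov2.png

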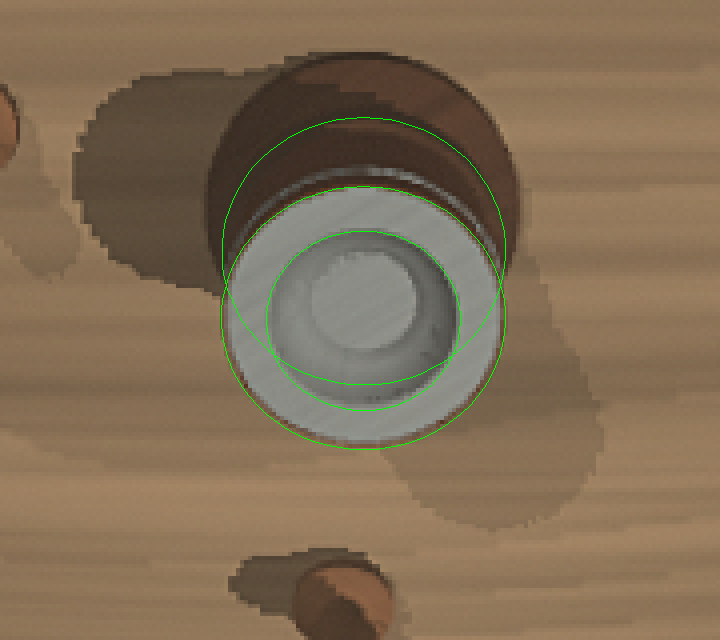

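The large tin sits level and home in the stand: its lid is centred near (363,317) in the crop and matches the predicted rim. Small tin next.

```bash
python3 - <<'E'
from h import *
ctrl.move_pose([.518,-.15,.2],Q)
pick(.518,-.233,.013,45,.18)
ctrl.move_l([.572,.0493,.18],.2)
place(.572,.0493,.112,.0915,3.5)
E
```

```text
gripped hit=False t 28.54 tcp [ 0.5188 -0.2335  0.0142] grip 0.615 ff 47.7 ft [-0.9 -0.1  4. ]
lifted t 30.08 tcp [ 0.5175 -0.2327  0.1788] grip 0.616 ff 47.4 ft [-0.4  0.9 -2. ]
down hit=True t 33.71 tcp [0.5718 0.0493 0.0937] grip 0.616 ff 47.9 ft [ 0.2 -0.8  4.4]
```

```bash
python3 - <<'E'
from h import *
ctrl.grip(1.0); st("open"); ctrl.move_l([.572,.0493,.20],.15)
ctrl.move_pose([.47,.06,.28],Q); ctrl.dwell(.1)
s=ctrl.read_state(); im=camera("wrist"); c=wproj([[.53,.06,.06]],s)[0].astype(int)
overlay(im,s,[(.572,.0493,.1255,.027),(.572,.0493,.1255,.0168),(.572,.0493,0.0901,.032),(.43,.09,.062,.014),(.43,.09,.0105,.021)],(c[1]-130,c[1]+130,c[0]-130,c[0]+130),2.3,"ov3.png")
for l,v in wrist(["dauber"],dict(dauber=0)).items(): print(l,v)
for l,v in wrist(["tin_small_rim"],dict(tin_small_rim=.1255)).items(): print(l,v)
E
```

```text
open t 34.14 tcp [0.5703 0.0493 0.0915] grip 1.0 ff 0.0 ft [-0.5 -0.3 -0.4]
dauber [(0.96, array([0.7015, 0.044 , 0.    ]), np.float64(0.001)), (0.7, array([0.4317, 0.0892, 0.    ]), np.float64(0.001)), (0.63, array([ 0.5479, -0.0617,  0.    ]), np.float64(-0.001)), (0.51, array([0.5712, 0.05  , 0.    ]), np.float64(-0.002)), (0.34, array([ 0.6093,  0.0498, -0.    ]), np.float64(0.079))]
tin_small_rim [(0.8, array([0.5697, 0.0522, 0.1255]), np.float64(0.123)), (0.68, array([ 0.3979, -0.1705,  0.1255]), np.float64(0.043))]
```

View pics/ov3.png

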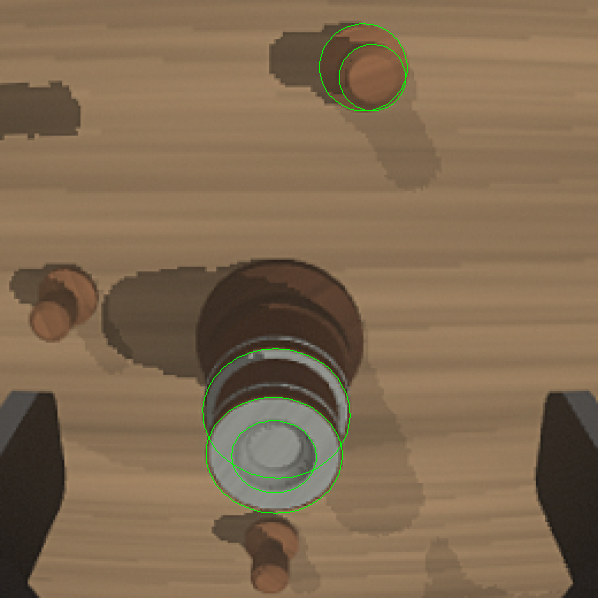

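Small tin is home and centred (lid at about (275,455), on the prediction), and the dauber stands at (363,70) as expected. Last piece:

```bash
python3 - <<'E'
from h import *
ctrl.move_pose([.431,.09,.2],Q)
pick(.4305,.0895,.0295,30,.21)
ctrl.move_l([.572,.0493,.21],.2)
place(.572,.0493,.162,.144,2.5)
E
```

```text
gripped hit=False t 38.5 tcp [0.4307 0.0896 0.0299] grip 0.32 ff 29.4 ft [-1.2  0.7  2.7]
lifted t 40.16 tcp [0.4301 0.0894 0.2091] grip 0.318 ff 29.6 ft [-0.  -0.5 -0.9]
down hit=True t 42.66 tcp [0.5719 0.0493 0.1485] grip 0.315 ff 29.7 ft [-0.1  0.6  4.7]
```

Expected height is 0.1484 and it stopped at 0.1485, so it's home. I'll release and check.

```bash
python3 - <<'E'
from h import *
ctrl.grip(1.0); st("open"); ctrl.move_l([.572,.0493,.25],.12)
ctrl.move_pose([.45,.2,.33],Q); ctrl.dwell(.2)
im=camera("side"); save(cv2.resize(im[160:320,260:420],None,fx=3.5,fy=3.5,interpolation=3),"end.png")
for l,v in wrist(["dauber"],dict(dauber=.1185)).items(): print(l,v)
E
```

```text
open t 43.26 tcp [0.571  0.0493 0.1469] grip 1.001 ff 0.0 ft [-0.2  0.1  0.4]
dauber [(0.71, array([0.573 , 0.0473, 0.1185]), np.float64(0.119)), (0.65, array([0.5048, 0.0026, 0.1185]), np.float64(-0.001)), (0.64, array([0.62  , 0.0822, 0.1185]), np.float64(0.0))]
```

View pics/end.png

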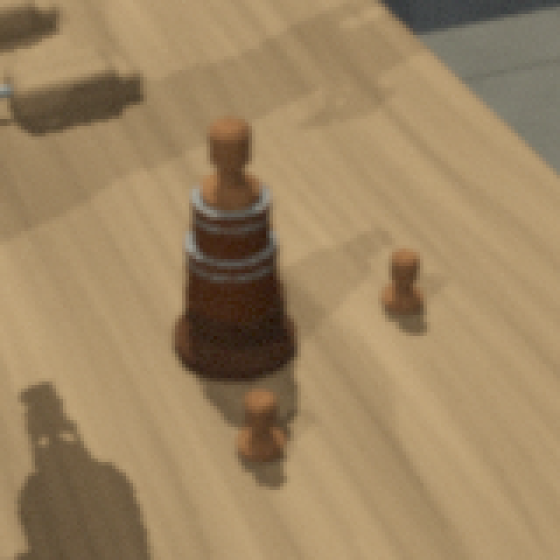

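The tower is straight and level, with the dauber's knob at about (230,135) directly above the stand at (235,350).

```bash
python3 -c "
from h import *
print(ticket.hand_in())"
```

```text
the job is handed in; nothing more can be done
None
```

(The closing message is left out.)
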